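# Gauge a brass ferrule sleeve and sort it

### The job

Take the brass sleeve that stands in the rack hole next to the wooden knob and try it on the upright gauge pin, to see whether it slides all the way down to the base or stops on the pin's tip. If it goes all the way down, take it off again and stand it fully home in the empty hole of the two-hole wooden block; if it stops on the tip, put it in the open metal tray. Leave the other sleeve in the rack and everything else where it is.

Things in the scene. Friction and masses are not known exactly. Their poses are not given: they have to be found in the camera images.
- rack: fixed light wooden block 200 x 64 x 40 mm with three blind 27 mm holes, 25 mm deep (floor 15 mm above the table), along its x axis at -48, 0, +48 mm. A dark wooden knob (24 mm wide, 27 mm high) stands on it at x = -86 mm, the end towards the robot. A sleeve in each end hole, a wooden pin in the middle one. Origin: centre of its underside; x along the row, away from the knob
- check_hole (a point): mouth centre (40 mm above the table) of the rack hole next to the knob; the sleeve to be tried stands here. Axes as the rack's
- waiting_hole (a point): mouth centre of the rack hole farthest from the knob; the sleeve here must stay. Axes as the rack's
- gauge: fixed gauge: round steel base of 84 mm diameter, 20 mm high, with an upright steel pin of 12 mm diameter that stands 45 mm above the base, its last 3 mm chamfered to an 8 mm flat. Origin: centre of the base's underside, on the table, on the pin's axis; z up
- pin_foot (a point): on the pin's axis at the base's upper face, 20 mm above the table: where the lower end of a sleeve that fits comes to rest
- pin_tip (a point): top of the pin, 65 mm above the table: where a sleeve that does not fit stops (its lower end at most 3 mm below the tip)
- ready_block: fixed light wooden block 130 x 64 x 40 mm, no knob, with two blind holes of 27 mm diameter, 25 mm deep, at x = -26 mm (empty, towards the robot) and x = +26 mm (holds a wooden file handle). Origin: centre of its underside, on the table; x along the row
- ready_hole (a point): mouth centre (40 mm above the table) of the empty hole of the two-hole block. Axes as the block's. A sleeve fully home has its lower end 25 mm below this point
- tray: fixed open aluminium tray, 120 x 120 mm outside, walls 4 mm thick, rim 30 mm above the table, inner floor about 4 mm above the table. Origin: centre of its underside, on the table
- sleeve_a: one of two brass tubes, 22 mm outside diameter, 70 mm long, alike outside, open at both ends. One has a 15.5 mm bore (about 100 g) and passes the gauge pin, the other 10 mm (about 160 g) and does not: try it to find out. They start upright in the rack's end holes, in either order, tops 45 mm above the block. Origin: centre of the lower end; z up along the tube
- sleeve_b: one of two brass tubes, 22 mm outside diameter, 70 mm long, alike outside, open at both ends. One has a 15.5 mm bore (about 100 g) and passes the gauge pin, the other 10 mm (about 160 g) and does not: try it to find out. They start upright in the rack's end holes, in either order, tops 45 mm above the block. Origin: centre of the lower end; z up along the tube
- sleeve_a_mid (a point): middle of sleeve_a, on its axis, 35 mm from either end
- sleeve_b_mid (a point): middle of sleeve_b, on its axis, 35 mm from either end
- wood_pin: turned dark wooden pin, 19 mm thick, 73 mm long, upright in the rack's middle hole, top 88 mm above the table. Origin: centre of its foot. Bystander: leave it where it is
- file_handle: turned wooden handle, up to 26 mm thick, 78 mm long, upright in the other hole of the two-hole block, top 93 mm above the table. Origin: centre of its foot. Bystander: leave it where it is
- wax_jar: amber glass jar with steel lid, 68 mm diameter, 60 mm high, on the table. Origin: centre of its foot. Bystander: leave it where it is
- offcut: block of light wood 50 x 90 x 30 mm on the table. Origin: centre of its underside. Bystander: leave it where it is
- turned_bowl: dark wooden bowl, 120 mm across, 50 mm high, beyond the task's things. Origin: centre of its foot. Bystander: leave it where it is
- screwdriver: screwdriver 220 mm long, lying beyond the task's things. Origin: a point on its underside. Bystander: leave it where it is
- wrench: wrench 180 mm long, lying to the left of the task's things. Origin: a point on its underside. Bystander: leave it where it is
- finial: turned light wooden finial, 56 mm foot, 90 mm high, standing beyond the task's things. Origin: centre of its foot. Bystander: leave it where it is
Not all that is in view belongs to the job. Leave any green or turquoise look-alike of the ready_block alone.

How it is judged (in metres and radians):
On the way:
1. the sleeve has been tried: upright over the pin (within 4 mm), its lower end within 5 mm of the base if it fits, else (within 5 mm) pressing on the tip with 1 N or more (((horizontal distance between sleeve_a and pin_foot below 0.004 m and z of sleeve_a in the frame of pin_foot below 0.005 m and angle between sleeve_a's own z axis and vertical below 0.12 rad) or (horizontal distance between sleeve_b and pin_tip below 0.005 m and z of sleeve_b in the frame of pin_tip below 0.003 m and angle between sleeve_b's own z axis and vertical below 0.15 rad and contact force between sleeve_b and gauge above 1 N))), for 0.1 s.
At the end, for the whole second after the job is handed in: Tried sleeve at rest: if it fits, upright (0.15 rad) in the two-hole block's empty hole, lower end within 5 mm of its axis and 21 mm or more below its mouth; else in the tray (middle within 58 mm of centre along each side, under 46 mm high). Other sleeve still home in the hole far from the knob (((horizontal distance between sleeve_a and ready_hole below 0.005 m and z of sleeve_a in the frame of ready_hole below -0.021 m and angle between sleeve_a's own z axis and vertical below 0.15 rad and linear speed of sleeve_a below 0.02 m/s and (horizontal distance between sleeve_b and waiting_hole below 0.005 m and z of sleeve_b in the frame of waiting_hole below -0.02 m and angle between sleeve_b's own z axis and vertical below 0.15 rad)) or (x of sleeve_b_mid in the frame of tray between -0.058 and 0.058 m and y of sleeve_b_mid in the frame of tray between -0.058 and 0.058 m and z of sleeve_b_mid in the frame of tray below 0.046 m and linear speed of sleeve_b below 0.02 m/s and (horizontal distance between sleeve_a and waiting_hole below 0.005 m and z of sleeve_a in the frame of waiting_hole below -0.02 m and angle between sleeve_a's own z axis and vertical below 0.15 rad)))); the robot touches nothing.
It fails at once if a bystander is moved more than 30 mm (distance of any of wood_pin, file_handle, wax_jar, offcut, turned_bowl, screwdriver, wrench, finial from where it was at the start of the episode above 0.03 m).
It also fails if it takes over 56 s, if anything falls off the work surface, if the arm or the gripper's body presses on something with over 40 N, if the wrist force passes 120 N, or if a joint passes its speed limit or range.

### The arm

A 6-joint arm with a two-finger parallel gripper is mounted at the origin on the work surface. World frame = base frame: x ahead of the robot, y to its left, z up, the work surface at z = 0. Lengths are in mm, angles in rad, forces in N, time in s.
With the tool pointing down it reaches from about 325 to 775 mm from the base axis. Payload 5.5 kg.
Tool frame: the origin (TCP) lies midway between the tips of the shut fingers; the grasp point (between the pads) lies 19 mm behind it (hold_point_z is the distance from the TCP to the grasp point, in mm); z points along the fingers, x is the direction in which the jaws open and shut, and the axes are right-handed (so a half turn about z gives the same grasp; the last joint's range is limited). The gripper opens to 88 mm and grips with 3 to 60 N. Pads are 20 mm wide; open, the fingers measure 115 mm over their backs; the gripper's body (75 mm by 178 mm) begins 61 mm behind the grasp point.
Start: joints at [-1.245, 0.091, 1.231, -0, 1.82, -0.057], TCP at [224.112, -556.588, 222.631] pointing down, gripper open.
Joint ranges: [-2.87, 2.87], [-0.86, 2.18], [0.17, 2.46], [-1.51, 4.65], [0.06, 2.69], [-2.65, 2.65]. Speed limits (rad/s): [2.57, 2.57, 3.01, 3.14, 3.14, 3.14].

### API

Orientations are given as a unit quaternion [x, y, z, w].
In Python, from cell import * gives the robot as it stands. The module is installed in compiled form; this text tells all that it offers.
- The arm moves only by the tool apply_moves, never from a script. Its argument "moves" is text: rows parted by semicolons, each of 4 numbers parted by spaces: the shift along the tool's x, y, z in cm, then the turn about the tool's z in degrees. In form: dx dy dz roll; .... A call has 1 to 12 rows; each row is the pose to reach, as a shift and turn from the pose commanded when the call began, along the tool's axes at that moment; what a row does not reach only later rows make up. A row lasts 1/10 s, in which the tool goes at most 50 mm and 8.59 degrees, less where a joint would pass 70% of its speed; a pose out of reach is approached as far as the arm can. A call with a gripper value outside its range is refused whole. "claw" is the closure in counts, from 0 (fully open) to 255 (shut), set as the call begins (left out, the last holds). The fingers move at their own pace and stop on an object; "newtons" is the grip in N (left out, the last holds). Time passes only in rows, so rows that repeat a pose let the fingers close. It gives the time, the measured TCP pose, the force and the opening at its end, in the units of the state.
- read_state(): the state, without advancing time (a new reading comes with each control period).
- grab_frame(name): name is "scene" or "top"; returns a dict with "image" (420x560x3 uint8, blue, green, red), "K" (3x3 intrinsics, pixels), "pose" (4x4, takes a point from camera to world coordinates). Camera axes: x right, y down, z forward; pixel columns grow to the right and rows downward; lengths in mm; the calibration is good to about 2 mm. A picture is of the moment at which its call begins. There is no depth.
- finish_job(): hands the job in, once; it reports no verdict.
The state is a dict: "time": time; "qpos": joint angles; "dq": joint speeds; "effort": joint torques, N m; "eef_pos": TCP position; "tcp_rot": TCP orientation; "wrist_force": force on the tool from outside, world axes, zero at the start; "moment": the same for the moment, N m; "width": finger opening in mm.
Only numpy, scipy, OpenCV 4.12 (cv2) and the standard library are available. Lean on these libraries where they do the work, as an engineer would, in place of code of your own. Each camera call takes 0.05 s, during which the arm holds its last target.

## Working session

There is one attempt and no reset: what is moved stays moved. The work goes in short steps, Python scripts to look and compute and a tool call to move; the robot and the scene stay as the last step left them, time stands still between calls to the robot, and variables do not carry over. Pictures are saved under pics/ and viewed, and the job is handed in when it is done.

Besides the shell and the picture viewer there is one more tool, called after "Request:" by a JSON object that holds its "name" and its "arguments". apply_moves: Moves the arm, as the interface text tells. Its arguments: {"type":"object","properties":{"moves":{"type":"string"},"claw":{"type":"number"},"newtons":{"type":"number"}},"required":["moves"]}

```bash
mkdir -p pics; python3 - <<'E'
from cell import *
import cv2,numpy as np,pickle
for n in("scene","top"):
    f=grab_frame(n);cv2.imwrite(f"pics/{n}0.png",f["image"]);pickle.dump(f,open(f"{n}0.pkl","wb"))
    print(n,np.round(f["K"],1).tolist(),np.round(f["pose"],3).tolist())
print(read_state())
E
```

```text
scene [[424.4, 0.0, 277.0], [0.0, 424.4, 202.7], [0.0, 0.0, 1.0]] [[-0.654, 0.582, -0.484, 1032.449], [0.757, 0.515, -0.403, 450.431], [0.014, -0.629, -0.777, 843.133], [0.0, 0.0, 0.0, 1.0]]
top [[416.7, 0.0, 281.6], [0.0, 416.7, 218.2], [0.0, 0.0, 1.0]] [[-0.029, -0.997, 0.069, 443.907], [-0.999, 0.03, 0.021, 47.649], [-0.023, -0.069, -0.997, 1078.341], [0.0, 0.0, 0.0, 1.0]]
{'time': 0.1, 'qpos': array([-1.24471747e+00,  9.17970308e-02,  1.23172715e+00, -4.80694134e-06,
        1.81977592e+00, -5.67095368e-02]), 'dq': array([-0.0003737 , -0.00060382, -0.00164456,  0.00201931, -0.00019855,
        0.0011541 ]), 'effort': array([ 1.16824838e-03, -4.47858059e+01, -4.07569814e+01,  6.98959362e-02,
        2.84931622e-02, -1.16011502e-04]), 'eef_pos': array([ 224.01745944, -556.34531105,  221.63351359]), 'tcp_rot': array([ 8.28705742e-01, -5.59683897e-01, -6.80677575e-04, -5.15292594e-04]), 'wrist_force': array([ 0.21377852, -1.23096025,  0.38546472]), 'moment': array([ 0.04573208, -0.04709486,  0.01656863]), 'width': 87.65598727966284}
```

View pics/scene0.png

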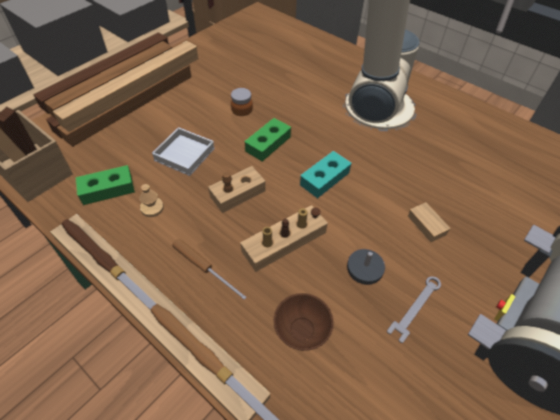

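View pics/top0.png

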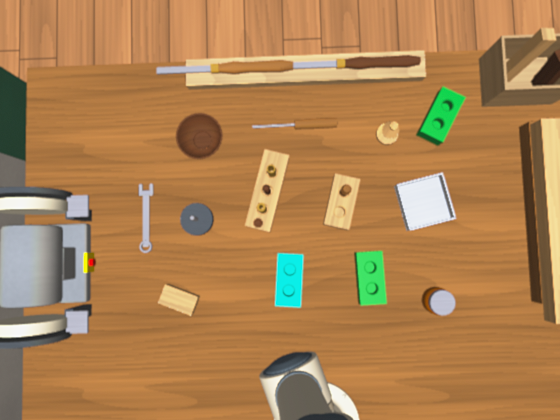

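```bash
cat > h.py <<'E'
import numpy as np,cv2,pickle
def proj(f,p):
    P=np.linalg.inv(f["pose"]);q=P[:3,:3]@np.array(p,float)+P[:3,3];q=f["K"]@q;return np.round(q[:2]/q[2],1)
def ray(f,uv,z):
    d=f["pose"][:3,:3]@np.linalg.inv(f["K"])@np.array([uv[0],uv[1],1.]);o=f["pose"][:3,3];return o+d*(z-o[2])/d[2]
def L(n): return pickle.load(open(n+".pkl","rb"))
def tri(fs,uvs):
    A=np.zeros((3,3));b=np.zeros(3)
    for f,uv in zip(fs,uvs):
        d=f["pose"][:3,:3]@np.linalg.inv(f["K"])@np.array([uv[0],uv[1],1.]);d/=np.linalg.norm(d);M=np.eye(3)-np.outer(d,d);A+=M;b+=M@f["pose"][:3,3]
    return np.linalg.solve(A,b)
E
python3 - <<'E'
from h import *
t=L("top0");s=L("scene0")
for p in [(0,0,0),(224,-556,222),(224,556,222),(0,0,400)]: print(p,proj(t,p),proj(s,p))
print("gauge tip",tri([t,s],[(194,218),(369,257)]), "vise",tri([t,s],[(92,262),(508,303)]))
for n,sc,(x0,y0,x1,y1) in[("top0",4,(170,130,370,250)),("scene0",4,(200,150,400,290))]:
    im=L(n)["image"][y0:y1,x0:x1];cv2.imwrite(f"pics/{n}c.png",cv2.resize(im,None,fx=sc,fy=sc,interpolation=cv2.INTER_CUBIC))
E
```

```text
(0, 0, 0) [315.7 423.9] [379.2 106.7]
(224, -556, 222) [599.1 349.2] [196.6   4.4]
(224, 556, 222) [ 45.2 362.2] [583.  189.8]
(0, 0, 400) [330.8 533.5] [412.5 -26.6]
gauge tip [521.77105505 288.52276157  49.90213614] vise [417.51238343 559.22081273  32.3843347 ]
```

View pics/top0c.png

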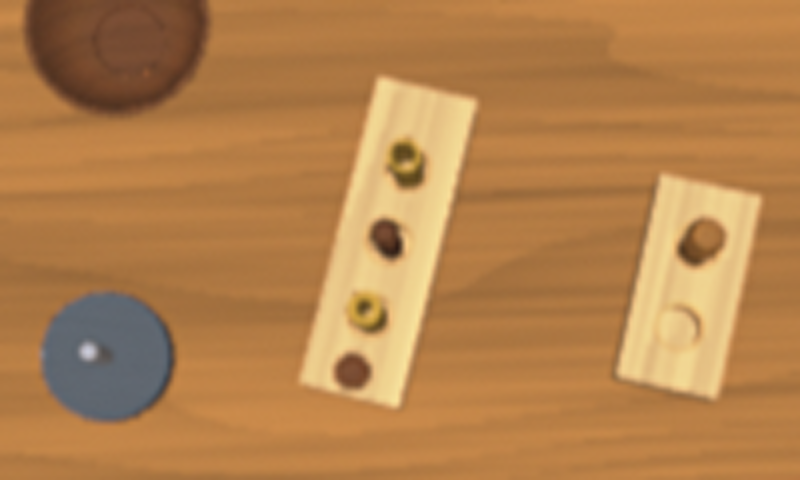

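View pics/scene0c.png

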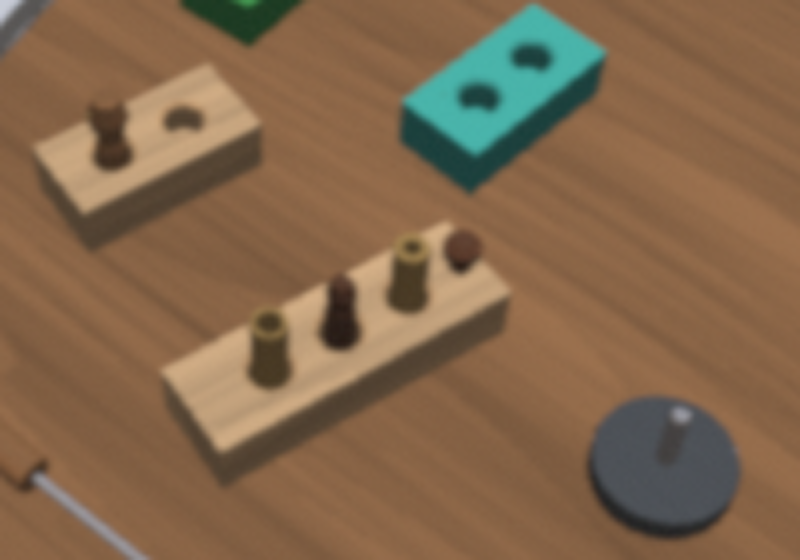

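```bash
python3 - <<'E'
from h import *
t=L("top0");s=L("scene0")
T=lambda u,v:(170+u/4-.375,130+v/4-.375)
S=lambda u,v:(200+u/4-.375,150+v/4-.375)
def show(n,a,b,z):
    print(n,ray(t,T(*a),z).round(1)[:2],ray(s,S(*b),z).round(1)[:2],tri([t,s],[T(*a),S(*b)]).round(1))
show("sleeve near top",(367,311),(412,245),85)
show("sleeve far top",(405,153),(269,319),85)
show("tip",(88,351),(682,413),65)
for n,a,b in[("r1",(380,76),(222,455)),("r2",(478,100),(163,374)),("r3",(402,408),(450,222)),("r4",(300,382),(509,292)),("b-",(660,174),(84,212)),("b",(762,196),(34,150)),("b",(716,400),(210,64)),("b",(614,377),(261,126))]: show(n,a,b,40)
show("ready hole",(680,327),(184,120),40)
r=[ray(t,T(*p),40)[:2] for p in[(380,76),(478,100),(402,408),(300,382)]]
print(cv2.minAreaRect(np.float32(r)))
# gauge base circle top z=20
show("base",(107,356),(665,463),20)
print([ray(t,(u,v),30).round(1)[:2] for u,v in[(397,186),(443,174),(455,216),(407,229)]])
print([ray(s,(u,v),30).round(1)[:2] for u,v in[(181,131),(214,147),(188,170),(153,151)]])
E
```

```text
sleeve near top [540.4 116.4] [539.9 116.3] [540.3 116.5  85.5]
sleeve far top [635.3  91. ] [631.8  89.7] [634.3  91.2  89.1]
tip [523.1 289.5] [520.1 288.9] [522.6 289.2  68.2]
r1 [693.7 107.5] [692.8 109.4] [693.2 108.3  39.5]
r2 [676.3  46. ] [676.   48.7] [675.9  46.9  38.4]
r3 [483.4  99.2] [481.5 102.7] [482.3 100.9  39.5]
r4 [501.6 162.6] [500.2 161.2] [501.6 162.1  42.2]
b- [625.4 -66.7] [622.9 -68.9] [624.8 -66.4  43.8]
b [ 609.4 -129.8] [ 608.5 -128.1] [ 608.8 -129.1   39.7]
b [482.6 -96. ] [480.9 -96.6] [482.3 -95.5  41.9]
b [498.8 -33.4] [499.3 -35.3] [499.3 -34.1  40.7]
ready hole [528.7 -75.5] [528.  -75.3] [528.5 -75.2  40.6]
((588.6414794921875, 103.33480834960938), (65.89955139160156, 200.05152893066406), 74.01634979248047)
base [523.  288.1] [524.7 290.5] [523.  289.3  16.6]
[array([ 589.2, -223.2]), array([ 615.9, -339.7]), array([ 509.1, -363.6]), array([ 480.2, -242.9])]
[array([ 508.3, -347.4]), array([ 491.6, -230.1]), array([ 597.1, -218.1]), array([ 612.5, -342.3])]
```

```bash
cat >> h.py <<'E'
from scipy.spatial.transform import Rotation as Ro
def plan(st,p,yaw):
    R=Ro.from_quat(st["tcp_rot"]).as_matrix();d=R.T@(np.array(p)-st["eef_pos"])/10
    y=np.degrees(np.arctan2(R[1,0],R[0,0]));r=-((yaw-y+180)%360-180)
    print("tcp",st["eef_pos"].round(1),"yaw",y.round(2),"tilt",np.degrees(np.arccos(-R[2,2])).round(2),"t",round(st["time"],1),"-> cm",d.round(2),"roll",round(r,1),"F",st["wrist_force"].round(1),"w",round(st["width"],1))
E
python3 - <<'E'
from cell import *
from h import *
plan(read_state(),(540.7,116.6,150),74.4)
E
```

```text
tcp [ 224.  -556.3  221.6] yaw -68.07 tilt 0.1 t 0.1 -> cm [-50.58 -54.51   7.25] roll -142.5 F [ 0.2 -1.2  0.4] w 87.7
```

Candidates in the top picture:
- Brass sleeve beside the knob: (262, 207). The knob is at (258, 223).
- Far sleeve: (271, 168).
- Wood pin: (267, 190).
- File handle: (345, 190).

I choose (262, 207). The crop shows it directly beside the round knob. It measures (540, 116) at height 85, which agrees with the height it should have. For the blocks, the plain wooden one at (342, 201) is the ready_block; the turquoise and green ones are decoys.

Request:
{"name": "apply_moves", "arguments": {"moves": "-50.6 -54.5 7.2 -142.5;-50.6 -54.5 7.2 -142.5;-50.6 -54.5 7.2 -142.5;-50.6 -54.5 7.2 -142.5;-50.6 -54.5 7.2 -142.5;-50.6 -54.5 7.2 -142.5;-50.6 -54.5 7.2 -142.5;-50.6 -54.5 7.2 -142.5;-50.6 -54.5 7.2 -142.5;-50.6 -54.5 7.2 -142.5;-50.6 -54.5 7.2 -142.5;-50.6 -54.5 7.2 -142.5", "claw": 0, "newtons": 30}}

```text
time: 1.3
eef_pos: [478.6, -14.1, 164.4]
tcp_rot: [0.953, 0.304, -0.0, 0.0]
wrist_force: [1.6, -0.8, -0.4]
width: 88.0
```

```bash
python3 - <<'E'
from cell import *
from h import *
plan(read_state(),(540.7,116.6,150),74.4)
E
```

```text
tcp [478.6 -14.1 164.4] yaw 35.43 tilt 0.01 t 1.3 -> cm [12.64 -7.05  1.44] roll -39.0 F [ 1.6 -0.8 -0.4] w 88.0
```

Request:
{"name": "apply_moves", "arguments": {"moves": "12.6 -7.0 1.4 -39;12.6 -7.0 1.4 -39;12.6 -7.0 1.4 -39;12.6 -7.0 1.4 -39;12.6 -7.0 1.4 -39;12.6 -7.0 1.4 -39;12.6 -7.0 1.4 -39"}}

```text
time: 2.0
eef_pos: [541.1, 113.4, 150.5]
tcp_rot: [0.799, 0.601, -0.0, -0.0]
wrist_force: [-0.7, -0.6, -0.2]
width: 87.5
```

```bash
python3 - <<'E'
from cell import *
from h import *
plan(read_state(),(540.7,116.6,52),74.4)
for n in("scene","top"):
    f=grab_frame(n);pickle.dump(f,open(f"{n}1.pkl","wb"))
    u,v=map(int,proj(f,(540,116,90)));cv2.imwrite(f"pics/{n}1c.png",cv2.resize(f["image"][v-70:v+70,u-95:u+95],None,fx=4,fy=4,interpolation=cv2.INTER_CUBIC))
E
```

```text
tcp [541.1 113.4 150.5] yaw 73.92 tilt 0.03 t 2.0 -> cm [ 0.3  -0.12  9.85] roll -0.5 F [-0.7 -0.6 -0.2] w 87.5
```

View pics/scene1c.png

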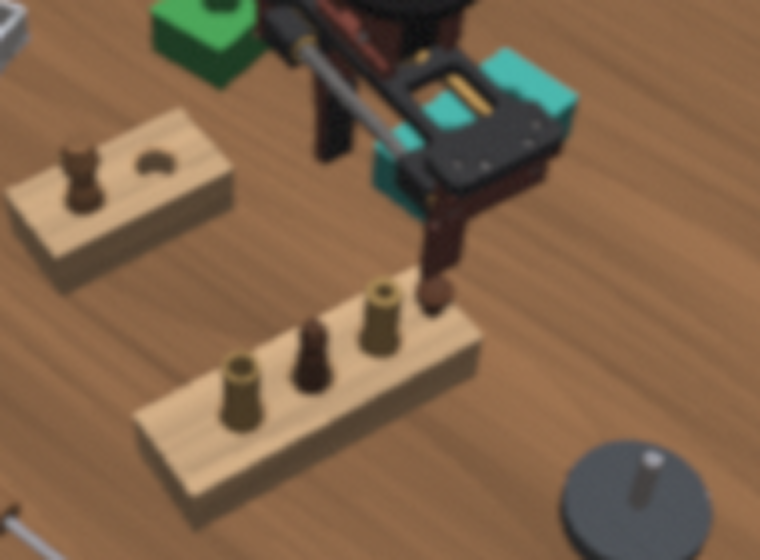

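View pics/top1c.png

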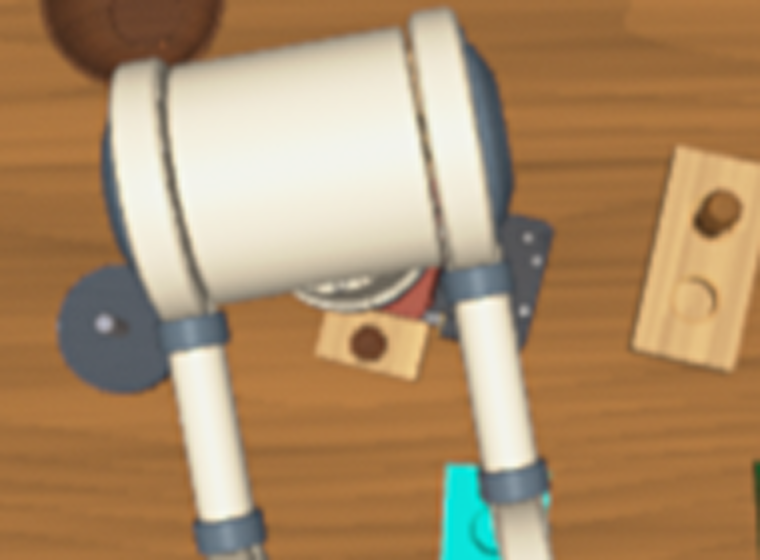

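The scene view shows the fingers above the near sleeve, straddling the row. The top view is hidden by the wrist.

Request:
{"name": "apply_moves", "arguments": {"moves": "0.2 -0.1 1 -0.5;0.2 -0.1 3 -0.5;0.2 -0.1 5 -0.5;0.2 -0.1 5 -0.5;0.2 -0.1 5 -0.5"}}

```text
time: 2.6
eef_pos: [540.4, 115.5, 100.4]
tcp_rot: [0.796, 0.606, -0.001, -0.0]
wrist_force: [0.2, -0.3, -0.1]
width: 87.8
```

```bash
python3 - <<'E'
from cell import *
from h import *
plan(read_state(),(540.7,116.6,52),74.4)
f=grab_frame("scene");pickle.dump(f,open(f"scene2.pkl","wb"))
u,v=map(int,proj(f,(540,116,90)));cv2.imwrite(f"pics/scene2c.png",cv2.resize(f["image"][v-70:v+70,u-95:u+95],None,fx=4,fy=4,interpolation=cv2.INTER_CUBIC))
E
```

```text
tcp [540.4 115.5 100.4] yaw 74.54 tilt 0.07 t 2.6 -> cm [0.11 0.   4.84] roll 0.1 F [ 0.2 -0.3 -0.1] w 87.8
```

View pics/scene2c.png

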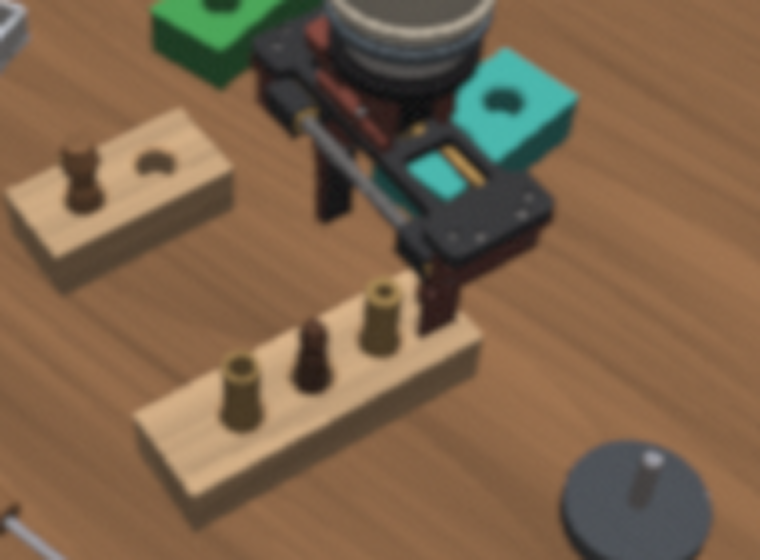

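Request:
{"name": "apply_moves", "arguments": {"moves": "0.1 0 1.5 0;0.1 0 3.0 0;0.1 0 4.8 0;0.1 0 4.8 0;0.1 0 4.8 0"}}

```text
time: 3.15
eef_pos: [540.6, 116.6, 52.0]
tcp_rot: [0.796, 0.606, -0.001, -0.0]
wrist_force: [0.4, -0.4, -0.2]
width: 87.9
```

Request:
{"name": "apply_moves", "arguments": {"moves": "0 0 0 0;0 0 0 0;0 0 0 0;0 0 0 0;0 0 0 0;0 0 0 0;0 0 0 0;0 0 0 0;0 0 0 0;0 0 0 0", "claw": 255, "newtons": 30}}

```text
time: 4.15
eef_pos: [541.1, 116.7, 52.9]
tcp_rot: [0.796, 0.606, 0.0, 0.0]
wrist_force: [0.9, -0.1, -0.4]
width: 21.2
```

```bash
python3 - <<'E'
from cell import *
from h import *
plan(read_state(),(540.7,116.6,152),74.4)
E
```

```text
tcp [541.1 116.7  52.9] yaw 74.57 tilt 0.01 t 4.2 -> cm [-0.02 -0.04 -9.91] roll 0.2 F [ 0.9 -0.1 -0.4] w 21.2
```

Request:
{"name": "apply_moves", "arguments": {"moves": "0 0 -2 0;0 0 -4 0;0 0 -6 0;0 0 -8 0;0 0 -9 0;0 0 -9 0;0 0 -9 0"}}

```text
time: 4.85
eef_pos: [540.8, 116.6, 141.8]
tcp_rot: [0.796, 0.606, -0.001, -0.0]
wrist_force: [-0.3, -0.1, -1.6]
width: 20.8
```

```bash
python3 - <<'E'
from cell import *
from h import *
st=read_state();plan(st,(522.0,289,st["eef_pos"][2]),74.4)
f=grab_frame("scene");pickle.dump(f,open(f"scene3.pkl","wb"))
u,v=map(int,proj(f,(540,150,90)));cv2.imwrite(f"pics/scene3c.png",cv2.resize(f["image"][v-70:v+70,u-95:u+95],None,fx=4,fy=4,interpolation=cv2.INTER_CUBIC))
E
```

```text
tcp [540.8 116.6 141.8] yaw 74.56 tilt 0.07 t 4.8 -> cm [16.12 -6.4  -0.  ] roll 0.2 F [-0.3 -0.1 -1.6] w 20.8
```

View pics/scene3c.png

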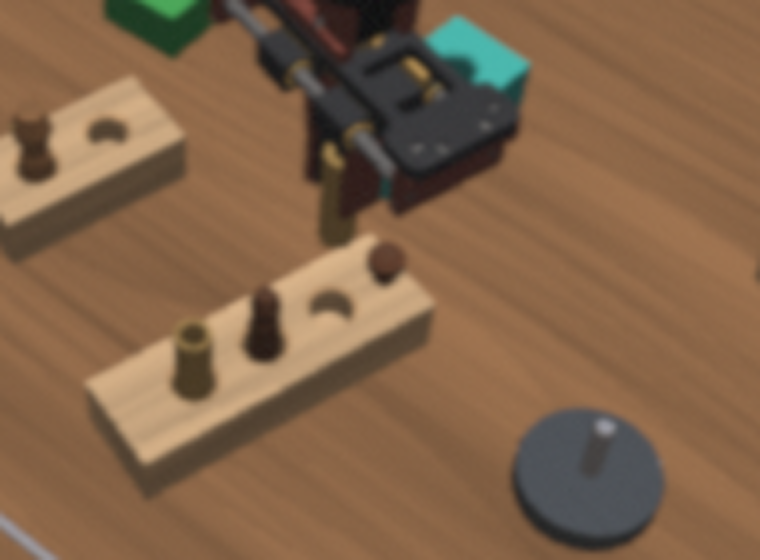

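Request:
{"name": "apply_moves", "arguments": {"moves": "3 -1.2 0 0;7 -2.8 0 0;11 -4.4 0 0;15 -5.9 0 0;16.2 -6.4 0 0;16.2 -6.4 0 0;16.2 -6.4 0 0;16.2 -6.4 0 0"}}

```text
time: 5.7
eef_pos: [522.8, 288.2, 142.5]
tcp_rot: [0.796, 0.605, -0.0, 0.0]
wrist_force: [0.5, -1.2, -1.7]
width: 21.0
```

```bash
python3 - <<'E'
from cell import *
from h import *
st=read_state();plan(st,(522.5,289.2,107),74.4)
for n in("scene","top"):
    f=grab_frame(n);pickle.dump(f,open(f"{n}4.pkl","wb"))
    u,v=map(int,proj(f,(522,289,90)));print(u,v);cv2.imwrite(f"pics/{n}4c.png",cv2.resize(f["image"][v-45:v+45,u-60:u+60],None,fx=6,fy=6,interpolation=cv2.INTER_CUBIC))
    R=Ro.from_quat(st["tcp_rot"]).as_matrix()
    print(n,"pred end",proj(f,st["eef_pos"]+R@[0,0,37.5]),"tip",proj(f,(522.5,289.2,65)))
E
```

```text
tcp [522.8 288.2 142.5] yaw 74.47 tilt 0.05 t 5.7 -> cm [ 0.09 -0.06  3.55] roll 0.1 F [ 0.5 -1.2 -1.7] w 21.0
371 247
scene pred end [372.7 243.2] tip [369.6 253.6]
189 217
top pred end [188.1 216.3] tip [191.7 217.6]
```

View pics/scene4c.png

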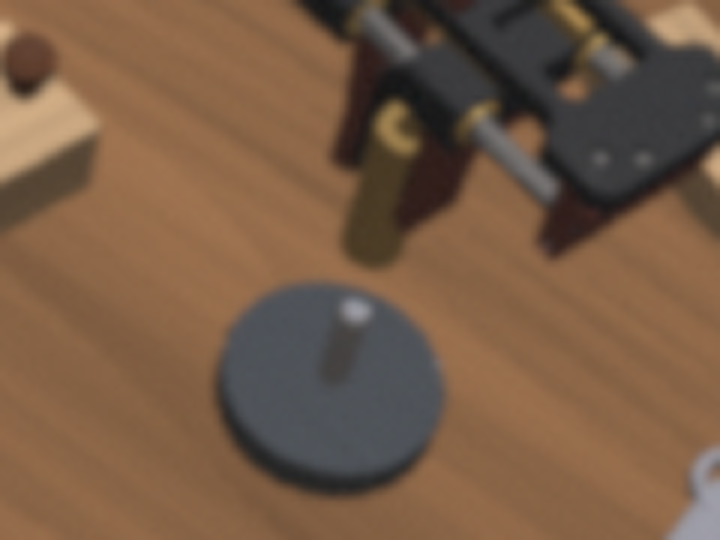

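View pics/top4c.png

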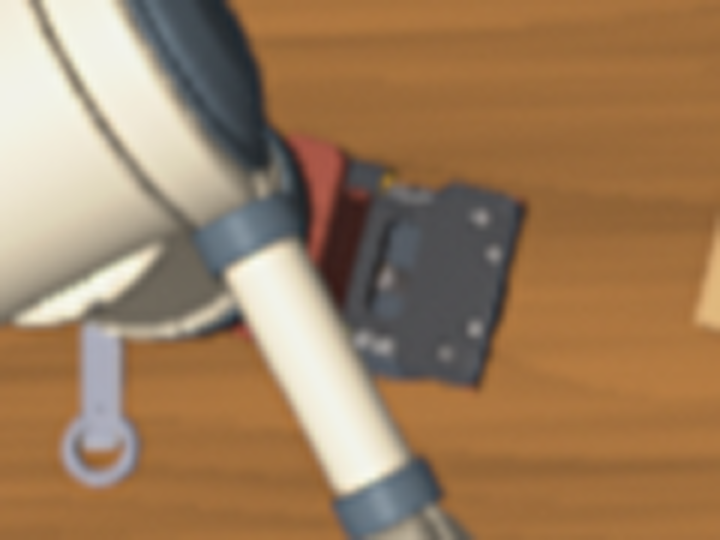

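Request:
{"name": "apply_moves", "arguments": {"moves": "0.1 0 1 0;0.1 0 2 0;0.1 0 3 0;0.1 0 3.5 0;0.1 0 3.5 0;0.1 0 3.5 0"}}

```text
time: 6.4
eef_pos: [522.7, 290.8, 107.7]
tcp_rot: [0.796, 0.606, -0.0, -0.0]
wrist_force: [0.2, 0.7, -1.0]
width: 21.1
```

```bash
python3 - <<'E'
from cell import *
from h import *
st=read_state();plan(st,(522.3,289.2,101),74.4)
f=grab_frame("scene");u,v=371,247
cv2.imwrite(f"pics/scene5c.png",cv2.resize(f["image"][v-45:v+45,u-60:u+60],None,fx=6,fy=6,interpolation=cv2.INTER_CUBIC))
R=Ro.from_quat(st["tcp_rot"]).as_matrix()
print("pred end",proj(f,st["eef_pos"]+R@[0,0,37.5]),proj(f,st["eef_pos"]+R@[0,0,-32.5]))
E
```

```text
tcp [522.7 290.8 107.7] yaw 74.57 tilt 0.01 t 6.4 -> cm [-0.17  0.    0.67] roll 0.2 F [ 0.2  0.7 -1. ] w 21.1
pred end [370.7 252.8] [377.1 234.2]
```

View pics/scene5c.png

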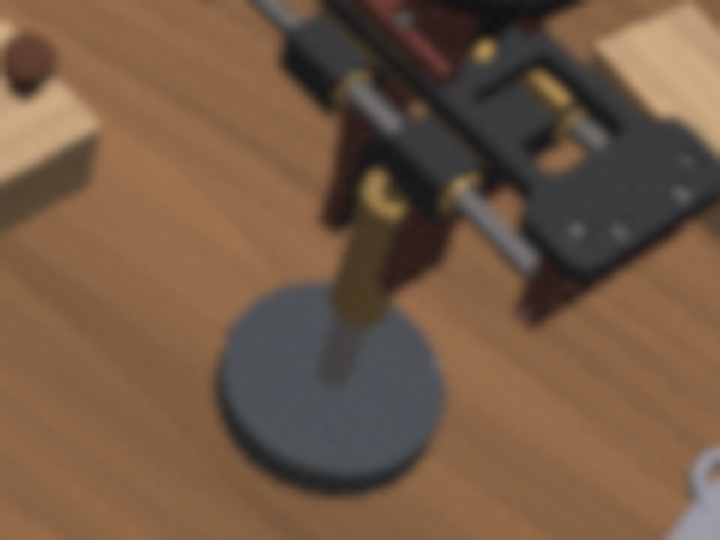

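Request:
{"name": "apply_moves", "arguments": {"moves": "-0.1 0 0.2 0;-0.1 0 0.4 0;-0.1 0 0.5 0;-0.1 0 0.6 0;-0.1 0 0.6 0;-0.1 0 0.6 0"}}

```text
time: 7.05
eef_pos: [522.5, 289.9, 101.9]
tcp_rot: [0.796, 0.606, 0.0, -0.0]
wrist_force: [0.5, -0.6, -1.9]
width: 20.7
```

Request:
{"name": "apply_moves", "arguments": {"moves": "0 0 0.1 0;0 0 0.2 0;0 0 0.2 0;0 0 0.2 0"}}

```text
time: 7.45
eef_pos: [522.6, 290.1, 100.7]
tcp_rot: [0.796, 0.606, 0.001, -0.0]
wrist_force: [-1.4, 0.8, 4.1]
width: 21.3
```

Request:
{"name": "apply_moves", "arguments": {"moves": "0 0 0.1 0;0 0 0.1 0;0 0 0.1 0"}}

```text
time: 7.75
eef_pos: [522.7, 290.2, 100.5]
tcp_rot: [0.796, 0.606, 0.001, 0.0]
wrist_force: [-3.5, -0.2, 8.1]
width: 21.0
```

```bash
python3 - <<'E'
from cell import *
from h import *
st=read_state();plan(st,(522.3,289.2,150),74.4)
f=grab_frame("scene");u,v=371,247
cv2.imwrite(f"pics/scene6c.png",cv2.resize(f["image"][v-45:v+45,u-60:u+60],None,fx=6,fy=6,interpolation=cv2.INTER_CUBIC))
plan(read_state(),(522.3,289.2,150),74.4)
E
```

```text
tcp [522.7 290.2 100.5] yaw 74.57 tilt 0.1 t 7.8 -> cm [-0.1  -0.01 -4.95] roll 0.2 F [-3.5 -0.2  8.1] w 21.0
tcp [522.7 290.2 100.5] yaw 74.58 tilt 0.1 t 7.8 -> cm [-0.1  -0.01 -4.95] roll 0.2 F [-3.2 -0.2  9.1] w 21.1
```

View pics/scene6c.png

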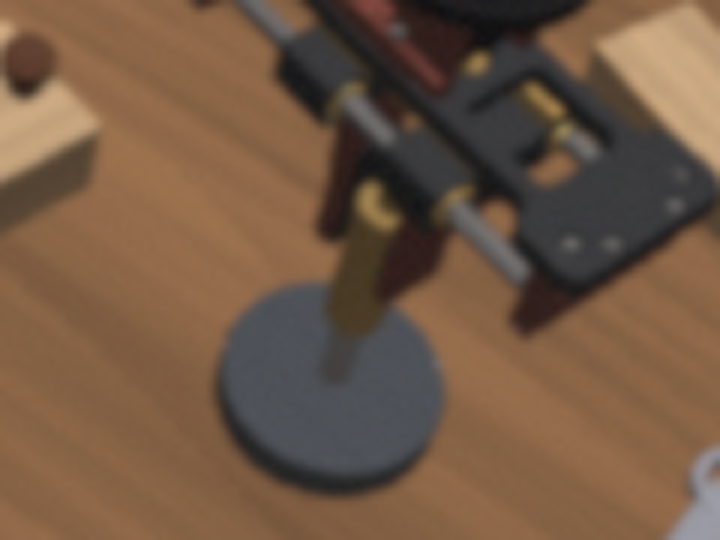

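It stopped with the lower end about 63 mm up, pressing with about 10 N. The small side force could mean it is off-centre, so I'll relieve it and press again to be sure this is a real stop.

Request:
{"name": "apply_moves", "arguments": {"moves": "0 0 -0.2 0;0 -0.1 -0.2 0;0 -0.1 0 0;0 -0.1 0.1 0;0 -0.1 0.1 0;0 -0.1 0.1 0"}}

```text
time: 8.4
eef_pos: [522.3, 290.3, 100.2]
tcp_rot: [0.796, 0.606, 0.001, 0.0]
wrist_force: [-3.0, -0.7, 10.5]
width: 20.8
```

Request:
{"name": "apply_moves", "arguments": {"moves": "-0.15 -0.15 0.1 0;-0.15 -0.15 0.1 0;-0.15 -0.15 0.1 0"}}

```text
time: 8.7
eef_pos: [521.8, 290.1, 100.2]
tcp_rot: [0.796, 0.606, 0.004, 0.001]
wrist_force: [1.4, 2.5, 10.8]
width: 20.9
```

```bash
python3 - <<'E'
from cell import *
from h import *
plan(read_state(),(522.3,289.2,170),74.4)
E
```

```text
tcp [521.8 290.1 100.2] yaw 74.56 tilt 0.44 t 8.7 -> cm [-0.04  0.11 -6.98] roll 0.2 F [ 1.4  2.5 10.8] w 20.9
```

The side force reverses when I shift the sleeve the other way, and the vertical stop holds. So the tip's chamfer catches in the small bore: this sleeve does not fit, and it goes in the tray.

Request:
{"name": "apply_moves", "arguments": {"moves": "0 0.1 -2 0;0 0.1 -5 0;0 0.1 -8 0;0 0.1 -8 0;0 0.1 -8 0"}}

```text
time: 9.2
eef_pos: [520.8, 288.7, 176.0]
tcp_rot: [0.796, 0.606, -0.0, 0.0]
wrist_force: [-0.2, 0.4, -1.7]
width: 21.3
```

```bash
python3 - <<'E'
from cell import *
from h import *
st=read_state();plan(st,(550,-289,170),74.4)
E
```

```text
tcp [520.8 288.7 176. ] yaw 74.56 tilt 0.02 t 9.2 -> cm [-54.9   18.19   0.62] roll 0.2 F [-0.2  0.4 -1.7] w 21.3
```

Request:
{"name": "apply_moves", "arguments": {"moves": "-2 0.7 0 0;-5 1.7 0 0;-9 3 0 0;-13 4.3 0 0;-17 5.6 0 0;-21 7 0 0;-25 8.3 0 0;-29 9.6 0 0;-33 10.9 0 0;-37 12.3 0 0;-41 13.6 0 0;-44 14.6 0 0"}}

```text
time: 10.4
eef_pos: [543.0, -176.5, 173.3]
tcp_rot: [0.796, 0.605, -0.001, -0.002]
wrist_force: [0.8, 0.5, -0.9]
width: 21.1
```

Request:
{"name": "apply_moves", "arguments": {"moves": "-3 1 0 0;-6 2 0 0;-9 3 0 0;-10.9 3.6 0 0;-10.9 3.6 0 0;-10.9 3.6 0 0;-10.9 3.6 0 0"}}

```text
time: 11.1
eef_pos: [550.1, -287.6, 176.2]
tcp_rot: [0.795, 0.606, 0.0, -0.001]
wrist_force: [0.5, 0.5, -1.0]
width: 21.1
```

```bash
python3 - <<'E'
from cell import *
from h import *
plan(read_state(),(550,-289,44),74.4)
for n in("scene","top"):
    f=grab_frame(n);pickle.dump(f,open(f"{n}7.pkl","wb"))
    u,v=map(int,proj(f,(550,-290,60)));u=max(u,80);cv2.imwrite(f"pics/{n}7c.png",cv2.resize(f["image"][v-60:v+60,u-80:u+80],None,fx=5,fy=5,interpolation=cv2.INTER_CUBIC))
E
```

```text
tcp [ 550.1 -287.6  176.2] yaw 74.63 tilt 0.07 t 11.1 -> cm [-0.14  0.04 13.22] roll 0.2 F [ 0.5  0.5 -1. ] w 21.1
```

View pics/scene7c.png

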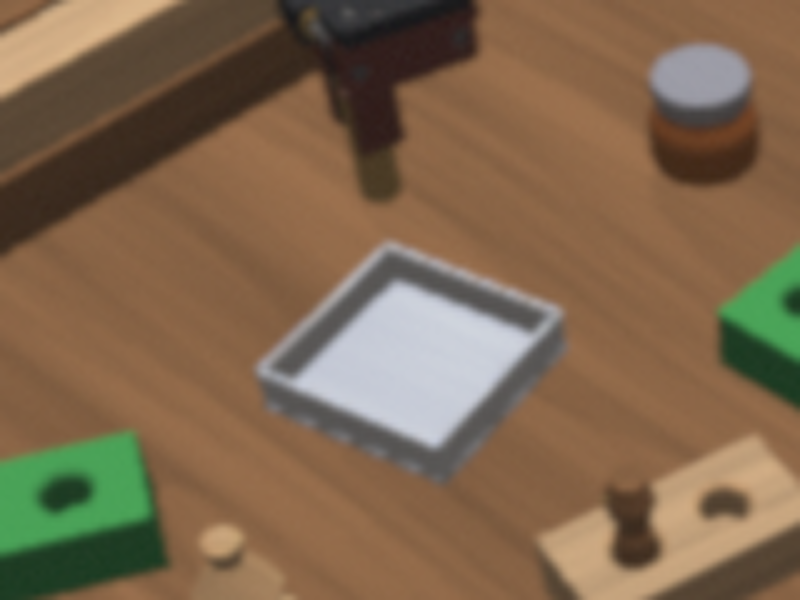

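Request:
{"name": "apply_moves", "arguments": {"moves": "-0.1 0 3 0;-0.1 0 6 0;-0.1 0 9 0;-0.1 0 11.5 0;-0.1 0 12.5 0;-0.1 0 12.9 0;-0.1 0 13.1 0;-0.1 0 13.1 0;-0.1 0 13.1 0"}}

```text
time: 12.1
eef_pos: [550.5, -290.2, 47.5]
tcp_rot: [0.796, 0.606, 0.0, 0.001]
wrist_force: [0.6, -0.2, -2.3]
width: 21.1
```

```bash
python3 - <<'E'
from cell import *
from h import *
plan(read_state(),(550,-289,41.5),74.4)
f=grab_frame("scene")
u,v=map(int,proj(f,(550,-290,40)));u=max(u,80);cv2.imwrite(f"pics/scene8c.png",cv2.resize(f["image"][v-60:v+60,u-80:u+80],None,fx=5,fy=5,interpolation=cv2.INTER_CUBIC))
E
```

```text
tcp [ 550.5 -290.2   47.5] yaw 74.57 tilt 0.15 t 12.1 -> cm [ 0.1  -0.08  0.6 ] roll 0.2 F [ 0.6 -0.2 -2.3] w 21.1
```

View pics/scene8c.png

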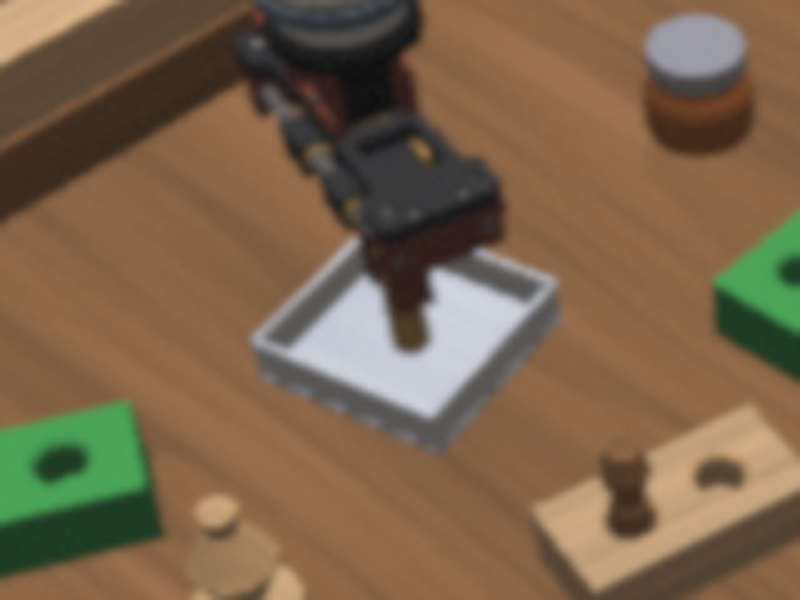

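The sleeve is near the tray's centre. I'll ease it down until it touches the floor.

Request:
{"name": "apply_moves", "arguments": {"moves": "0 0 0.2 0;0 0 0.4 0;0 0 0.5 0;0 0 0.6 0;0 0 0.6 0;0 0 0.6 0"}}

```text
time: 12.75
eef_pos: [550.0, -290.0, 41.8]
tcp_rot: [0.796, 0.606, 0.0, 0.001]
wrist_force: [-4.1, 1.5, 7.9]
width: 20.9
```

Request:
{"name": "apply_moves", "arguments": {"moves": "0 0 -0.05 0;0 0 -0.05 0;0 0 -0.05 0"}}

```text
time: 13.05
eef_pos: [550.0, -290.0, 41.8]
tcp_rot: [0.796, 0.606, 0.0, 0.001]
wrist_force: [-2.0, 1.6, 6.4]
width: 20.6
```

Request:
{"name": "apply_moves", "arguments": {"moves": "0 0 0 0;0 0 0 0;0 0 0 0;0 0 0 0;0 0 0 0;0 0 0 0;0 0 0 0", "claw": 120}}

```text
time: 13.75
eef_pos: [549.7, -289.8, 40.3]
tcp_rot: [0.796, 0.606, -0.0, -0.0]
wrist_force: [-0.7, -0.0, 1.5]
width: 46.5
```

Request:
{"name": "apply_moves", "arguments": {"moves": "0 0 -1 0;0 0 -3 0;0 0 -6 0;0 0 -10 0;0 0 -14 0;0 0 -18 0;0 0 -18 0;0 0 -18 0"}}

```text
time: 14.55
eef_pos: [550.2, -290.1, 222.4]
tcp_rot: [0.796, 0.606, 0.001, 0.002]
wrist_force: [0.2, 0.6, -0.0]
width: 46.4
```

```bash
python3 - <<'E'
from cell import *
from h import *
plan(read_state(),(550,-289,41.5),74.4)
f=grab_frame("scene");cv2.imwrite("pics/scene9.png",f["image"]);pickle.dump(f,open("scene9.pkl","wb"))
u,v=map(int,proj(f,(550,-290,40)));u=max(u,80);cv2.imwrite(f"pics/scene9c.png",cv2.resize(f["image"][v-60:v+120,u-80:u+160],None,fx=3.3,fy=3.3,interpolation=cv2.INTER_CUBIC))
E
```

```text
tcp [ 550.2 -290.1  222.4] yaw 74.57 tilt 0.2 t 14.6 -> cm [ 0.12 -0.11 18.09] roll 0.2 F [ 0.2  0.6 -0. ] w 46.4
```

View pics/scene9c.png

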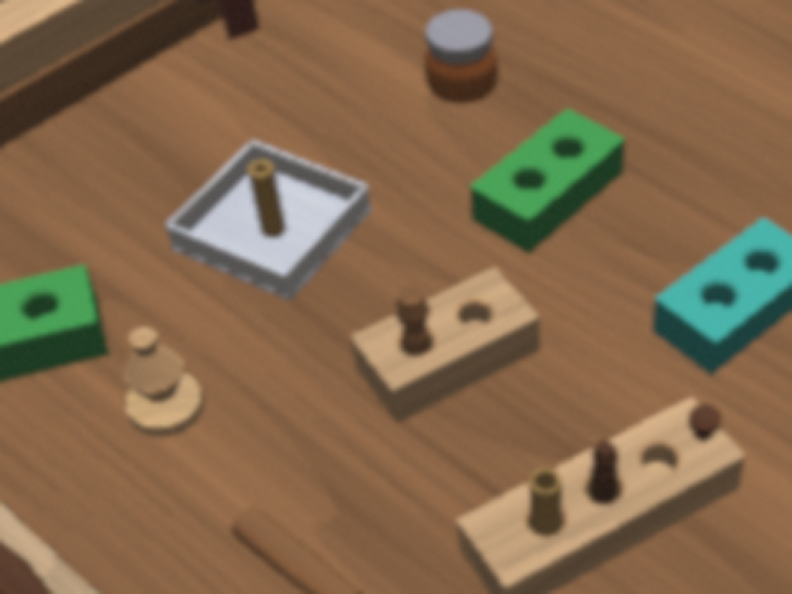

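The sleeve stands upright, clear of the walls, at about (262, 167) to (272, 230) in the crop. The far sleeve, wood pin, handle, jar and finial look undisturbed. A quick position check, then I hand in.

```bash
python3 - <<'E'
from cell import *
from h import *
f=L("scene9");u,v=map(int,proj(f,(550,-290,40)));u=max(u,80)
print("sleeve top at z=74:",ray(f,(u-80+262/3.3,v-60+167/3.3),74).round(1),"tray ctr ~(550,-289)")
finish_job()
E
```

```text
sleeve top at z=74: [ 548.1 -289.5   74. ] tray ctr ~(550,-289)
the job is handed in; nothing more can be done
```

The sleeve next to the knob does not fit the gauge pin, so I put it in the metal tray and handed the job in after about 15 s of the 56 s allowed.

- **Trial on the pin:** it stopped with its lower end about 2 mm below the tip, pressing with roughly 10 N. When I shifted it sideways, the side force reversed and it still did not drop, so the small bore had caught on the tip's chamfer. It also felt like about 160 g in the gripper, and its bore looked smaller than the other sleeve's, both matching the 10 mm one.
- **Final check:** the last picture shows the sleeve standing upright in the tray. Its top measured at (548, -290), against a tray centre of about (550, -289). The gripper was open and well clear.
- **Everything else:** the other sleeve is still in the far rack hole. The bystanders in the picture I checked (wood pin, file handle, wax jar and finial) look unmoved. I did not check the bowl, offcut, wrench or all of the screwdriver again.
- **Disagreements:** the two cameras differed by up to 3 mm on the pin tip, and by about 4 mm in x and 8 mm in y on the tray centre. I used values in between, and nothing failed.

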